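Scrape the tile chips off the kiln shelf and close the scrap bin

TASK

Use the scraper block, and nothing else, to push all five chips of broken glazed tile off the kiln shelf into the blue scrap bin beside it; no chip may be touched with the gripper. Stand the scraper upright on its cork mat again, and then lower the lid gently onto the bin so that it sits fully home and level. Leave the jar, the mug and the bowl where they are.

Things in the scene. Friction and masses are not known exactly. Their poses are not given: they have to be found in the camera images.
- kiln_shelf: Pale kiln shelf (flat slab 190 x 220 x 18 mm, no rim) standing fixed on four short props; its flat top is 100 mm above the bench. Origin at bench level under the slab's centre; x along the 190 mm side, y along the 220 mm side, z up. One of its two 190 mm edges borders the bin, either at +y or at -y of the shelf: it changes from run to run.
- scrap_bin: Open blue plastic scrap bin, fixed, 190 x 140 mm outside, 96 mm high, walls and floor 5 mm. It stands against a 190 mm edge of the kiln shelf with parallel axes and a 6 mm gap; its rim is 4 mm lower than the shelf's top. Origin at bench level under its centre; x along the 190 mm side, y along the 140 mm side, z up.
- cork_mat: Fixed brown cork mat, 200 x 120 x 4 mm, lying on the bench; the scraper's place. Origin at the centre of its underside; x along the 200 mm side. It and the lid may have changed sides of the bench.
- scraper: Loose scraper block, about 0.25 kg, standing upright on the cork mat. Flat black rubber foot 160 mm (x) x 30 mm (y) x 25 mm high, and over it a wooden grip 110 mm (x) x 24 mm (y), from 25 to 79 mm above the underside. Origin at the centre of its underside, x along its length, z up.
- lid: Loose blue bin lid, about 0.3 kg, right way up on the bench. Plate 190 (x) x 140 (y) x 6 mm over a 10 mm plug that enters the bin (174 x 124 mm; lower 6 mm 164 x 114). On top a central yellow handle 90 (x) x 22 (y) x 40 mm high. Origin: centre of the plug's underside, z up; plate top at 16 mm, handle top at 56 mm. Seated, the plate rests on the rim, origin 86 mm above the bench.
- chip0: Loose red chip of a broken glazed test tile, about 32 x 19 mm and 9 mm thick, 15 g, lying flat on the kiln shelf, within 70 mm of its middle lines. Origin at the centre of its underside.
- chip1: Loose blue chip of a broken glazed test tile, about 32 x 19 mm and 9 mm thick, 15 g, lying flat on the kiln shelf, within 70 mm of its middle lines. Origin at the centre of its underside.
- chip2: Loose green chip of a broken glazed test tile, about 32 x 19 mm and 9 mm thick, 15 g, lying flat on the kiln shelf, within 70 mm of its middle lines. Origin at the centre of its underside.
- chip3: Loose amber-brown chip of a broken glazed test tile, about 32 x 19 mm and 9 mm thick, 15 g, lying flat on the kiln shelf, within 70 mm of its middle lines. Origin at the centre of its underside.
- chip4: Loose dark grey chip of a broken glazed test tile, about 32 x 19 mm and 9 mm thick, 15 g, lying flat on the kiln shelf, within 70 mm of its middle lines. Origin at the centre of its underside.
- glaze_jar: Bystander: amber glaze jar with a white cap, 72 mm across, 110 mm high, standing beyond the work. Origin under its centre.
- mug: Bystander: terracotta mug, 80 mm across, 95 mm high. Origin under its centre.
- bowl: Bystander: white bowl, 100 mm across, 50 mm high. Origin under its centre.
Things that resemble listed ones, but are neither listed nor needed, are in the scene too. Several things have the shape of the scraper; the one meant has the colours described above.

How it is judged:
On the way, in this order (a step that is already met when the one before it is completed fails the run):
1. all five chips are in the scrap bin (x of chip0 in the frame of scrap_bin between -0.092 and 0.092 m and y of chip0 in the frame of scrap_bin between -0.067 and 0.067 m and z of each of chip0, chip1, chip2, chip3, chip4 in the frame of scrap_bin below 0.08 m and x of chip1 in the frame of scrap_bin between -0.092 and 0.092 m and y of chip1 in the frame of scrap_bin between -0.067 and 0.067 m and x of chip2 in the frame of scrap_bin between -0.092 and 0.092 m and y of chip2 in the frame of scrap_bin between -0.067 and 0.067 m and x of chip3 in the frame of scrap_bin between -0.092 and 0.092 m and y of chip3 in the frame of scrap_bin between -0.067 and 0.067 m and x of chip4 in the frame of scrap_bin between -0.092 and 0.092 m and y of chip4 in the frame of scrap_bin between -0.067 and 0.067 m), for 0.2 s.
2. the scraper stands on its cork mat (x of scraper in the frame of cork_mat between -0.05 and 0.05 m and y of scraper in the frame of cork_mat between -0.05 and 0.05 m and z of scraper in the frame of cork_mat below 0.009 m and angle between scraper's own z axis and vertical below 0.1 rad and linear speed of scraper below 0.02 m/s), for 0.2 s.
3. the lid is seated level on the bin (horizontal distance between lid and scrap_bin below 0.007 m and z of lid in the frame of scrap_bin between 0.0825 and 0.0895 m and angle between lid's own z axis and vertical below 0.025 rad), for 0.2 s.
At the end, for the whole second after the job is handed in: All five chips in the bin; lid seated on it (centre within 7 mm, height within 3.5 mm, level within 0.025 rad); scraper upright (within 0.1 rad) on the cork mat, its centre within 50 mm of the mat's along each mat axis; all released and at rest (all of step 1 and all of step 2 and all of step 3 and linear speed of each of chip0, chip1, chip2, chip3, chip4, lid below 0.02 m/s); the robot touches nothing.
It fails at once if a chip is touched by the gripper or arm (contact force between any of the fingers, the arm and chip0 above 0.5 N or contact force between any of the fingers, the arm and chip1 above 0.5 N or contact force between any of the fingers, the arm and chip2 above 0.5 N or contact force between any of the fingers, the arm and chip3 above 0.5 N or contact force between any of the fingers, the arm and chip4 above 0.5 N).
It fails at once if a chip is pushed with the lid (contact force between lid and chip0 above 0.5 N or contact force between lid and chip1 above 0.5 N or contact force between lid and chip2 above 0.5 N or contact force between lid and chip3 above 0.5 N or contact force between lid and chip4 above 0.5 N).
It fails at once if the lid is slammed or dropped onto the bin (over 60 N) (contact force between lid and scrap_bin above 60 N).
It fails at once if the jar, the mug or the bowl is moved by more than 30 mm or tipped (distance of any of glaze_jar, mug, bowl from where it was at the start of the episode above 0.03 m or angle between any of glaze_jar, mug, bowl's own z axis and vertical above 0.3 rad).
It also fails if it takes over 72 s, if anything falls off the work surface, if the arm or the gripper's body presses on something with over 40 N, if the wrist force passes 120 N, or if a joint passes its speed limit or range.

ROBOT

A 6-joint arm with a two-finger parallel gripper is mounted at the origin on the work surface. World frame = base frame: x ahead of the robot, y to its left, z up, the work surface at z = 0. Lengths are in m, angles in rad, forces in N, time in s.
With the tool pointing down it reaches from about 0.3 to 0.875 m from the base axis. Payload 6.4 kg.
Tool frame: the origin (TCP) lies at the very end of the fingers, on their centre line; the grasp point (between the pads) lies 19 mm behind it (tcp_to_grasp is the z of the grasp point in the tool frame, in m); z points along the fingers, y is the line along which they close (so a half turn about z gives the same grasp; the last joint's range is limited). The gripper opens to 85 mm and grips with 20 to 120 N. Pads are 22 mm wide; open, the fingers measure 114 mm over their backs; the gripper's body (76 mm by 85 mm) begins 54 mm behind the grasp point. The pads swing forward as they close: fully open they stand 13 mm farther back than shut.
Start: joints at [-1.4, 0.181, 1.607, -0, 1.354, -0.206], TCP at [0.212, -0.535, 0.231] pointing down, gripper open.
Joint ranges: [-2.99, 2.99], [-0.89, 2.07], [0.3, 2.58], [-1.14, 4.28], [0, 2.63], [-3.12, 3.12]. Speed limits (rad/s): [2.57, 2.57, 3.01, 3.14, 3.14, 3.14].

INTERFACE

Orientations are given as a 3x3 rotation matrix whose columns are the frame's x, y, z axes.
In Python, from rig import * gives the robot as it stands.
- The arm moves only by the shell command python3 -m crank 'ROWS'. ROWS is JSON, a list of rows, each a list of 7 numbers: the shift along the tool's x, y, z in m, then the turn, a rotation vector about the tool's x, y, z in degrees, then the finger opening in m, from 0 to 0.0854. A call has 1 to 5 rows; each row shifts and turns the commanded pose from where the row before left it, along the tool's axes as they then stand; what a row does not reach is not made up. A row lasts 1/12 s, in which the tool goes at most 41.7 mm and 7.16 degrees, less where a joint would pass 70% of its speed; a pose out of reach is approached as far as the arm can. A call is refused whole if a number of a shift passes 0.0417 or a number of a turn 7.16, either way. A call with a gripper value outside its range is refused whole. The fingers move at their own pace and stop on an object; the grip force is fixed at half the most. Time passes only in rows, so rows that do not move let the fingers close. It gives the time, the measured TCP pose, the force, the opening and the grip force at its end, in the units of the state.
- state(): the state, without advancing time (a new reading comes with each control period).
- grab_frame(name): name is "scene" or "top" or "wrist"; returns a dict with "img" (420x560x3 uint8, blue, green, red), "intrinsics" (3x3 intrinsics, pixels), "dist_coeffs" ([k1, k2, p1, p2, k3] as OpenCV has them; the pictures are not rectified), "camera_from_world" (4x4, takes a point from world to camera coordinates); the wrist camera has in their place "hand_eye" (4x4, takes a point from camera to tool coordinates, whose origin is the TCP and whose axes are the flange's). Camera axes: x right, y up, looking along -z (the intrinsics and any distortion apply to the point x, -y, -z); pixel columns grow to the right and rows downward; lengths in m; the calibration is good to about 2 mm. A picture is of the moment at which its call begins: read the wrist's pose just before it. There is no depth.
- hand_in(): hands the job in; it is judged then, once.
The state is a dict: "time": time; "joints": joint angles; "qvel": joint speeds; "tau": joint torques, N m; "eef_pos": TCP position; "orientation": TCP orientation; "contact_force": force on the tool from outside, world axes, zero at the start; "wrist_torque": the same for the moment, N m; "gripper_width": finger opening in m; "gripper_force": force on a finger pad.
Only numpy, scipy, OpenCV 4.12 (cv2) and the standard library are available. Lean on these libraries where they do the work, as an engineer would, in place of code of your own. Each camera call takes 0.05 s, during which the arm holds its last target. There are 200 camera calls.

## Working session

There is one attempt and no reset: what is moved stays moved. The work goes in short steps, Python scripts to look and compute and a shell command to move; the robot and the scene stay as the last step left them, time stands still between calls to the robot, and variables do not carry over. Pictures are saved under pics/ and viewed, at most 13 in all, crops included, and the job is handed in when it is done.

```bash
mkdir -p pics; ls
python3 - <<'E'
from rig import *
import cv2, numpy as np, pickle
s=state(); print(s['time'],s['eef_pos'],np.round(s['orientation'],3).tolist())
f={n:grab_frame(n) for n in('top','scene')}
pickle.dump(f,open('f0.pkl','wb'))
for n in f: cv2.imwrite(f'pics/{n}0.png',f[n]['img']); print(n,np.round(f[n]['camera_from_world'],3).tolist(),f[n]['intrinsics'],f[n]['dist_coeffs'])
E
```

```text
pics
0.0 [ 0.21147939 -0.53411275  0.23039517] [[0.93, 0.368, -0.0], [0.368, -0.93, 0.002], [0.0, -0.002, -1.0]]
top [[0.018, -1.0, -0.002, -0.01], [0.988, 0.017, 0.155, -0.595], [-0.155, -0.005, 0.988, -1.079], [0.0, 0.0, 0.0, 1.0]] [[430.31285747   0.         280.18032797]
 [  0.         430.31285747 207.85103278]
 [  0.           0.           1.        ]] [-0.1279827  0.         0.         0.         0.       ]
scene [[-0.73, 0.683, -0.015, 0.453], [-0.575, -0.601, 0.555, 0.281], [0.37, 0.414, 0.831, -1.34], [0.0, 0.0, 0.0, 1.0]] [[446.97495309   0.         268.59636892]
 [  0.         446.97495309 204.14468284]
 [  0.           0.           1.        ]] [-0.10654148  0.          0.          0.          0.        ]
```

View pics/top0.png

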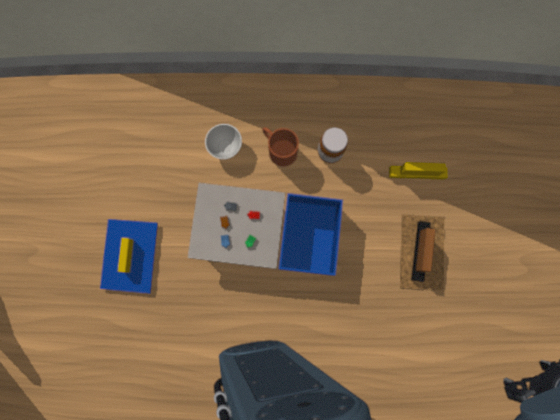

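View pics/scene0.png

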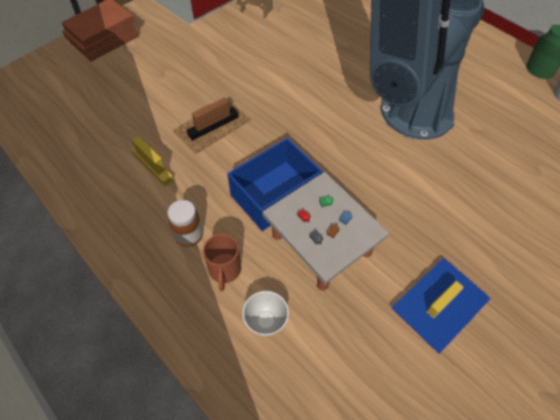

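The top view shows the shelf at (238,225) and the bin at (311,235) on its -y side. The lid is at (130,255). Two things have the scraper's shape: the one at (425,250), with a black foot and wooden grip, on the cork mat, and an all-yellow one at (418,171) off the mat. The first fits the description. The scene view agrees, with the scraper at (213,118) and the yellow one at (152,160).

```bash
cat > h.py <<'E'
from rig import *
import cv2, numpy as np
def rays(f,px,T=None):
    u=cv2.undistortPoints(np.float64(px).reshape(-1,1,2),f['intrinsics'],np.float64(f['dist_coeffs'])).reshape(-1,2)
    d=np.c_[u[:,0],-u[:,1],-np.ones(len(u))]
    if T is None: T=np.linalg.inv(f['camera_from_world'])
    return T[:3,3],d@T[:3,:3].T
def onz(f,px,z,T=None):
    o,d=rays(f,px,T); return (o+d*((z-o[2])/d[:,2])[:,None])[:,:2]
def wristT(s,f):
    M=np.eye(4); M[:3,:3]=s['orientation']; M[:3,3]=s['eef_pos']; return M@f['hand_eye']
def blob(f,mask,z,box=None,T=None,hull=True):
    m=mask.astype(np.uint8)*255
    if box is not None:
        k=np.zeros_like(m); x0,y0,x1,y1=box; k[y0:y1,x0:x1]=1; m=m*k
    m=cv2.morphologyEx(m,cv2.MORPH_OPEN,np.ones((3,3)))
    cs=cv2.findContours(m,cv2.RETR_EXTERNAL,cv2.CHAIN_APPROX_NONE)[0]
    if not cs: return None
    c=max(cs,key=cv2.contourArea).reshape(-1,2)
    w=onz(f,c,z,T); r=cv2.minAreaRect(np.float32(w*1000))
    b=cv2.boxPoints(r); e=b[1]-b[0]; e2=b[2]-b[1]
    L=e if np.hypot(*e)>np.hypot(*e2) else e2
    a=np.degrees(np.arctan2(L[1],L[0]))%180
    return dict(c=np.round(r[0],1),size=np.round(sorted(r[1]),1),ang=round(a,1),px=np.round(c.mean(0)),area=cv2.contourArea(c.reshape(-1,1,2)))
E
python3 - <<'E'
from h import *; import pickle
f=pickle.load(open('f0.pkl','rb')); t=f['top']; s=f['scene']
H=cv2.cvtColor(t['img'],cv2.COLOR_BGR2HSV); h,S,V=[H[...,i].astype(int) for i in range(3)]
blue=(h>100)&(h<130)&(S>150)
print('lid',blob(t,blue|((h>18)&(h<35)&(S>200)&(V>120)),.016,(85,205,175,305)))
print('bin',blob(t,blue,.096,(270,180,355,290)))
print('shelf',blob(t,(S<70)&(V>110),.1,(180,175,290,275)))
print('foot',blob(t,(V<50),.025,(405,210,440,290)))
print('grip',blob(t,(h<13)&(S>120)&(V>90),.079,(405,215,445,285)))
print('handle',blob(t,(h>18)&(h<35)&(S>180)&(V>140),.056,(85,205,175,305)))
print('mat',onz(t,[(404,216),(446,217),(444,290),(401,289)],.004).round(3).tolist())
for n,p in dict(red=(254,215),blue=(226,242),green=(251,242),amb=(225,222),grey=(231,207)).items(): print(n,onz(t,[p],.109).round(3))
for n,p,z in(('jar',(334,135),.11),('mug',(284,140),.095),('bowl',(223,140),.05)):print(n,onz(t,[p],z).round(3))
a=cv2.resize(t['img'][140:300,370:470],None,fx=3.5,fy=3.5,interpolation=2); b=cv2.resize(t['img'][180:300,170:350],None,fx=2.4,fy=2.4,interpolation=2)
o=np.zeros((560,782,3),np.uint8); o[:a.shape[0],:350]=a; o[:288,350:350+432]=b; cv2.imwrite('pics/crop.png',o)
E
```

```text
lid {'c': array([463.6, 406.3]), 'size': array([136.7, 185.7]), 'ang': np.float32(177.2), 'px': array([129., 256.]), 'area': 3253.0}
bin {'c': array([523.8, -76.9]), 'size': array([136.5, 186.6]), 'ang': np.float32(174.3), 'px': array([311., 235.]), 'area': 3970.0}
shelf {'c': array([542.9, 107.9]), 'size': array([191.3, 220.9]), 'ang': np.float32(84.3), 'px': array([237., 225.]), 'area': 6611.5}
foot {'c': array([ 429.9, -367.8]), 'size': array([33.6, 35.5]), 'ang': np.float32(170.6), 'px': array([417., 274.]), 'area': 106.0}
grip None
handle {'c': array([463.1, 406.6]), 'size': array([17.9, 83.9]), 'ang': np.float32(177.1), 'px': array([123., 255.]), 'area': 176.5}
mat [[0.586, -0.338], [0.585, -0.457], [0.386, -0.445], [0.388, -0.327]]
red [[0.567 0.064]]
blue [[0.499 0.131]]
green [[0.5  0.07]]
amb [[0.548 0.135]]
grey [[0.586 0.122]]
jar [[ 0.776 -0.134]]
mug [[ 0.765 -0.007]]
bowl [[0.777 0.157]]
```

View pics/crop.png

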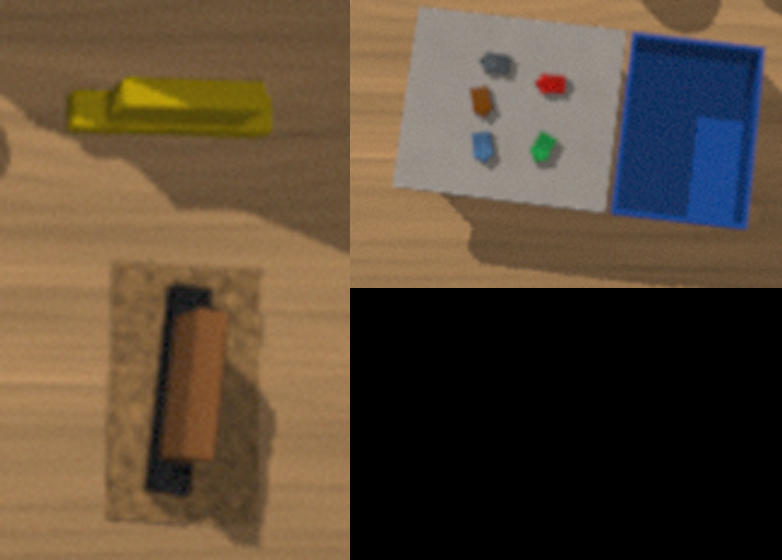

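The crop confirms it: black foot with a wooden grip on the cork mat at crop (185,390), while the all-yellow block at (170,107) is the decoy. All five chips lie on the shelf and fit within one blade width.

```bash
cat >> h.py <<'E'
def go(x,y,z,yaw):
    """tool rows needed: first turn about tool z (deg) to put tool x at yaw, then tool shifts (mm)"""
    s=state(); R=s['orientation']; p=np.array(s['eef_pos']); now=np.degrees(np.arctan2(R[1][0],R[0][0]))
    t=(now-yaw+90)%180-90
    a=np.radians(now-t); tx=np.array([np.cos(a),np.sin(a)]); ty=np.array([np.sin(a),-np.cos(a)])
    d=np.array([x,y])-p[:2]
    print('t %.2f'%s['time'],'pos',p.round(4),'yaw %.2f'%now,'| turn z %.2f'%t,'then tool x %.1f y %.1f z %.1f mm'%(1e3*d@tx,1e3*d@ty,1e3*(p[2]-z)),'tilt',np.round(np.degrees(R@[0,0,1])[:2],2),'w %.4f F'%s['gripper_width'],np.round(s['contact_force'],1),s['gripper_force'])
E
python3 - <<'E'
from h import *; import pickle
f=pickle.load(open('f0.pkl','rb'))['top']
o=lambda l:[(370+x/3.5,140+y/3.5) for x,y in l]
c=onz(f,o([(168,285),(212,292),(146,490),(190,495)]),.025); print(c.round(3).tolist(),c.mean(0))
d=(c[0]+c[1]-c[2]-c[3]); print(np.degrees(np.arctan2(d[1],d[0])))
print(onz(f,o([(204,385)]),.079))
go(.487,-.39,.23,-6)
E
```

```text
[[0.568, -0.37], [0.564, -0.405], [0.412, -0.35], [0.409, -0.384]] [ 0.48832946 -0.37730072]
-7.691291932570995
[[ 0.48867077 -0.37800035]]
t 0.10 pos [ 0.2115 -0.5342  0.2305] yaw 21.59 | turn z 27.59 then tool x 258.9 y -172.2 z 0.5 mm tilt [-0.02  0.09] w 0.0851 F [-0.6 -0.7 -0. ] 0.0
```

```bash
python3 -m crank '[[0,0,0,0,0,7.15,0.0854],[0,0,0,0,0,7.15,0.0854],[0,0,0,0,0,7.15,0.0854],[0,0,0,0,0,7.15,0.0854]]' >/dev/null; python3 -m crank '[[0.025,-0.019,0,0,0,0,0.0854],[0.025,-0.019,0,0,0,0,0.0854],[0.025,-0.019,0,0,0,0,0.0854],[0.025,-0.019,0,0,0,0,0.0854],[0.025,-0.019,0,0,0,0,0.0854]]' >/dev/null;  python3 -m crank '[[0.025,-0.019,0,0,0,0,0.0854],[0.025,-0.019,0,0,0,0,0.0854],[0.025,-0.019,0,0,0,0,0.0854],[0.025,-0.019,0,0,0,0,0.0854],[0.025,-0.019,0,0,0,0,0.0854]]'; python3 -m crank '[[0,0,0,0,0,0,0.0854],[0,0,0,0,0,0,0.0854]]' >/dev/null
python3 - <<'E'
from h import *
s=state(); f=grab_frame('wrist'); T=wristT(s,f); cv2.imwrite('pics/w1.png',f['img']); 
import pickle; pickle.dump((s,f,T),open('w1.pkl','wb'))
go(.4883,-.3775,.23,-7.5)
E
```

```text
time: 1.27
eef_pos: [0.484, -0.3754, 0.2308]
orientation: [[0.993, -0.122, -0.001], [-0.122, -0.993, 0.001], [-0.001, -0.001, -1.0]]
contact_force: [0.3, -0.4, 0.6]
gripper_width: 0.0853
gripper_force: 0.0
t 1.48 pos [ 0.4829 -0.3761  0.2307] yaw -6.92 | turn z 0.58 then tool x 5.6 y 0.7 z 0.7 mm tilt [-0.07  0.03] w 0.0851 F [-0.4 -0.6  0.8] 0.0
```

View pics/w1.png

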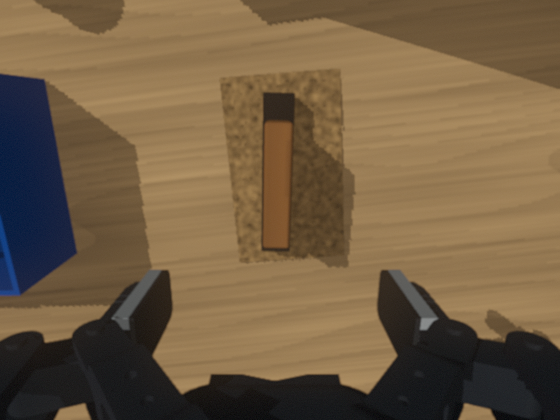

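The wrist view shows the grip top with corners near (265,122), (294,121), (290,249) and (262,249), and the mat corners near (221,80), (340,69), (350,266) and (239,262).

Run:
```python
from h import *; import pickle
s,f,T=pickle.load(open('w1.pkl','rb'))
g=onz(f,[(265,122),(294,121),(290,249),(262,249)],.083,T); print(g.round(3).tolist(),g.mean(0)); d=g[0]+g[1]-g[2]-g[3]; print(np.degrees(np.arctan2(d[1],d[0])))
m=onz(f,[(221,80),(340,69),(350,266),(239,262)],.004,T); print(m.round(3).tolist(),m.mean(0));d=m[0]+m[1]-m[2]-m[3]; print(np.degrees(np.arctan2(d[1],d[0])))
go(*g.mean(0),.045,-7.7)
```

```text
[[0.546, -0.376], [0.544, -0.399], [0.434, -0.384], [0.437, -0.359]] [ 0.48997427 -0.37935735]
-8.311250845744198
[[0.589, -0.335], [0.585, -0.453], [0.372, -0.45], [0.392, -0.324]] [ 0.48421191 -0.39048113]
-2.038972249998169
t 1.48 pos [ 0.4829 -0.3761  0.2307] yaw -6.92 | turn z 0.78 then tool x 7.5 y 2.3 z 185.7 mm tilt [-0.07  0.03] w 0.0851 F [-0.4 -0.6  0.8] 0.0
```

```bash
python3 -m crank '[[0.007,0.0015,0.02,0,0,1,0.0854],[0,0,0.03,0,0,0,0.0854],[0,0,0.03,0,0,0,0.0854],[0,0,0.03,0,0,0,0.0854],[0,0,0.03,0,0,0,0.0854]]'>/dev/null;python3 -m crank '[[0,0,0.03,0,0,0,0.0854],[0,0,0.015,0,0,0,0.0854],[0,0,0,0,0,0,0.05],[0,0,0,0,0,0,0.03],[0,0,0,0,0,0,0.01]]'>/dev/null;python3 -m crank '[[0,0,0,0,0,0,0.01],[0,0,0,0,0,0,0.01],[0,0,0,0,0,0,0.01],[0,0,0,0,0,0,0.01],[0,0,0,0,0,0,0.01]]';python3 - <<'E'
from h import *; go(.55,.19,.1+.043,-5.7)
E
```

```text
time: 2.73
eef_pos: [0.4904, -0.38, 0.0482]
orientation: [[0.99, -0.139, 0.002], [-0.139, -0.99, -0.003], [0.002, 0.002, -1.0]]
contact_force: [-2.0, -0.2, 6.6]
gripper_width: 0.0234
gripper_force: 63.0
t 2.73 pos [ 0.4904 -0.38    0.0482] yaw -8.00 | turn z -2.30 then tool x 2.7 y -573.1 z -94.8 mm tilt [ 0.09 -0.15] w 0.0234 F [-2.  -0.2  6.6] 63.0462920665741
```

```bash
python3 -m crank '[[0,0,-0.025,0,0,0,0.01],[0,0,-0.03,0,0,-2.3,0.01],[0,0,-0.03,0,0,0,0.01],[0,0,-0.03,0,0,0,0.01],[0,0,-0.03,0,0,0,0.01]]'
python3 -m crank '[[0,-0.03,0,0,0,0,0.01],[0,-0.03,0,0,0,0,0.01],[0,-0.03,0,0,0,0,0.01],[0,-0.03,0,0,0,0,0.01],[0,-0.03,0,0,0,0,0.01]]'>/dev/null
python3 -m crank '[[0,-0.03,0,0,0,0,0.01],[0,-0.03,0,0,0,0,0.01],[0,-0.03,0,0,0,0,0.01],[0,-0.03,0,0,0,0,0.01],[0,-0.03,0,0,0,0,0.01]]'>/dev/null
python3 -m crank '[[0,-0.03,0,0,0,0,0.01],[0,-0.03,0,0,0,0,0.01],[0,-0.03,0,0,0,0,0.01],[0,-0.03,0,0,0,0,0.01],[0,-0.03,0,0,0,0,0.01]]'>/dev/null
python3 -m crank '[[0,-0.03,0,0,0,0,0.01],[0,-0.03,0,0,0,0,0.01],[0,-0.03,0,0,0,0,0.01],[0,-0.03,0,0,0,0,0.01],[0,0,0,0,0,0,0.01]]'
python3 - <<'E'
from h import *; go(.55,.19,.146,-5.7)
s=state(); f=grab_frame('wrist'); T=wristT(s,f); cv2.imwrite('pics/w2.png',f['img']); 
import pickle; pickle.dump((s,f,T),open('w2.pkl','wb'))
E
```

```text
time: 3.15
eef_pos: [0.4894, -0.3784, 0.1925]
orientation: [[0.995, -0.099, -0.0], [-0.099, -0.995, 0.0], [-0.0, -0.0, -1.0]]
contact_force: [0.9, -0.4, -1.4]
gripper_width: 0.0233
gripper_force: 61.9
time: 4.82
eef_pos: [0.5459, 0.1931, 0.1914]
orientation: [[0.995, -0.095, 0.0], [-0.095, -0.995, 0.002], [0.0, -0.002, -1.0]]
contact_force: [-0.4, 0.3, -1.6]
gripper_width: 0.0234
gripper_force: 62.1
t 4.82 pos [0.5459 0.1931 0.1914] yaw -5.47 | turn z 0.23 then tool x 4.4 y 2.7 z 45.4 mm tilt [0.02 0.14] w 0.0234 F [-0.4  0.3 -1.6] 62.0963716506958
```

View pics/w2.png

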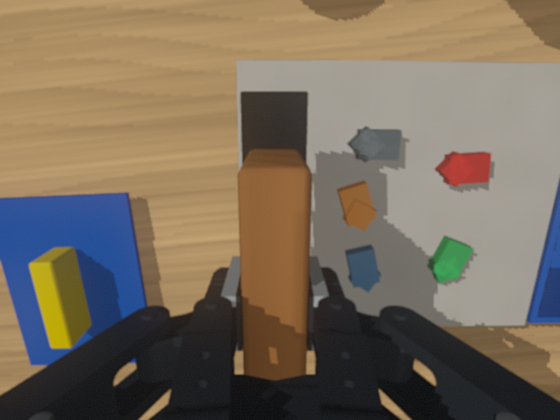

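The scraper hangs level behind the chips, which lie between cols 338 and 490, and the blade covers them all.

```bash
python3 -m crank '[[0.002,0.001,0.02,0,0,0.2,0.01],[0.002,0.001,0.015,0,0,0,0.01],[0,0,0.006,0,0,0,0.01],[0,0,0.004,0,0,0,0.01],[0,0,0,0,0,0,0.01]]'
python3 - <<'E'
from h import *; go(.55,.19,.146,-5.7)
E
```

```text
time: 5.28
eef_pos: [0.5496, 0.1852, 0.1456]
orientation: [[0.995, -0.104, -0.002], [-0.104, -0.995, -0.0], [-0.002, 0.0, -1.0]]
contact_force: [0.5, -0.2, -1.8]
gripper_width: 0.0231
gripper_force: 62.1
t 5.28 pos [0.5496 0.1852 0.1456] yaw -5.95 | turn z -0.25 then tool x -0.1 y -4.8 z -0.4 mm tilt [-0.09 -0.02] w 0.0231 F [ 0.5 -0.2 -1.8] 62.10614204406738
```

```bash
python3 -m crank '[[0,0.01,0,0,0,0,0.01],[0,0.01,0,0,0,0,0.01],[0,0.01,0,0,0,0,0.01],[0,0.01,0,0,0,0,0.01],[0,0.01,0,0,0,0,0.01]]'>/dev/null
python3 -m crank '[[0,0.01,0,0,0,0,0.01],[0,0.01,0,0,0,0,0.01],[0,0.01,0,0,0,0,0.01],[0,0.01,0,0,0,0,0.01],[0,0.01,0,0,0,0,0.01]]'
python3 -m crank '[[0,0.01,0,0,0,0,0.01],[0,0.01,0,0,0,0,0.01],[0,0.01,0,0,0,0,0.01],[0,0.01,0,0,0,0,0.01],[0,0.01,0,0,0,0,0.01]]'>/dev/null
python3 -m crank '[[0,0.01,0,0,0,0,0.01],[0,0.01,0,0,0,0,0.01],[0,0.01,0,0,0,0,0.01],[0,0.01,0,0,0,0,0.01],[0,0.01,0,0,0,0,0.01]]'
python3 -m crank '[[0,0.01,0,0,0,0,0.01],[0,0,0,0,0,0,0.01],[0,0,0,0,0,0,0.01],[0,0,0,0,0,0,0.01]]'
python3 -m crank '[[0,0,-0.03,0,0,0,0.01],[0,0,-0.03,0,0,0,0.01],[0,0.035,0,0,0,0,0.01],[0,0.035,0,0,0,0,0.01],[0,0.035,0,0,0,0,0.01]]'>/dev/null
python3 -m crank '[[0,0.035,0,0,0,0,0.01],[0,0.035,0,0,0,0,0.01],[0,0.035,0,0,0,0,0.01],[0,0,0,0,0,0,0.01]]'>/dev/null
python3 - <<'E'
from h import *; go(.487,-.388,.0485,-5)
s=state(); f=grab_frame('top'); cv2.imwrite('pics/t3.png',cv2.resize(f['img'][150:310,150:450],None,fx=2.5,fy=2.5));
E
```

```text
time: 6.12
eef_pos: [0.5397, 0.0854, 0.1463]
orientation: [[0.995, -0.103, -0.0], [-0.103, -0.995, 0.0], [-0.0, -0.0, -1.0]]
contact_force: [1.1, 0.6, -1.9]
gripper_width: 0.023
gripper_force: 62.0
time: 6.95
eef_pos: [0.5295, -0.0142, 0.1463]
orientation: [[0.995, -0.103, 0.0], [-0.103, -0.995, -0.0], [0.0, 0.0, -1.0]]
contact_force: [-0.1, -0.4, -2.7]
gripper_width: 0.0231
gripper_force: 62.0
time: 7.28
eef_pos: [0.5285, -0.0229, 0.1463]
orientation: [[0.995, -0.103, -0.0], [-0.103, -0.995, 0.0], [-0.0, -0.0, -1.0]]
contact_force: [-0.3, 0.3, -1.5]
gripper_width: 0.0232
gripper_force: 62.1
t 8.03 pos [ 0.5065 -0.2374  0.2066] yaw -6.13 | turn z -1.13 then tool x -6.3 y 151.7 z 158.1 mm tilt [ 0.03 -0.19] w 0.0233 F [ 0.1 -0.4 -1.5] 61.97803258895874
```

View pics/t3.png

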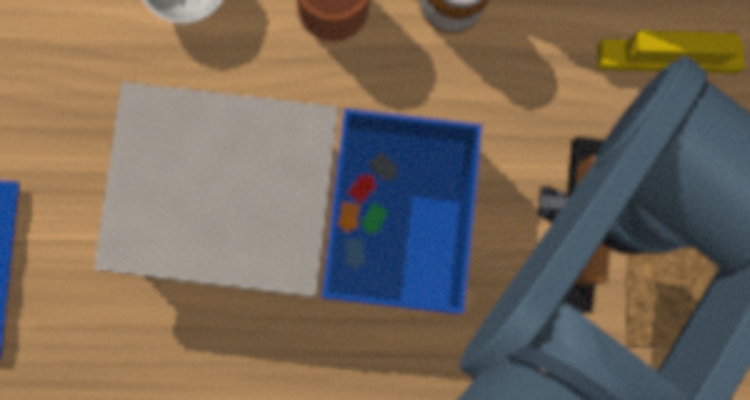

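All five chips lie in the bin: grey (385,166), red (362,187), amber (348,217), green (374,219) and blue (356,252). The shelf is bare. Next, stand the scraper back on the mat.

```bash
python3 -m crank '[[-0.003,0.03,0,0,0,-1.1,0.01],[-0.003,0.03,0.01,0,0,0,0.01],[0,0.03,0.02,0,0,0,0.01],[0,0.03,0.03,0,0,0,0.01],[0,0.03,0.02,0,0,0,0.01]]'>/dev/null
python3 -m crank '[[0,0,0.03,0,0,0,0.01],[0,0,0.03,0,0,0,0.01],[0,0,0.01,0,0,0,0.01],[0,0,0.004,0,0,0,0.01],[0,0,0,0,0,0,0.01]]'
python3 - <<'E'
from h import *; go(.487,-.388,.0485,-5)
E
```

```text
time: 8.92
eef_pos: [0.4881, -0.3789, 0.0524]
orientation: [[0.997, -0.082, -0.001], [-0.082, -0.997, 0.001], [-0.001, -0.001, -1.0]]
contact_force: [0.1, -0.9, -0.9]
gripper_width: 0.0234
gripper_force: 61.9
t 8.92 pos [ 0.4881 -0.3789  0.0524] yaw -4.73 | turn z 0.27 then tool x -0.3 y 9.2 z 3.9 mm tilt [-0.06  0.08] w 0.0234 F [ 0.1 -0.9 -0.9] 61.86671733856201
```

```bash
python3 -m crank '[[0,0.005,0,0,0,0,0.01],[0,0.004,0.001,0,0,0,0.01],[0,0,0.001,0,0,0,0.01],[0,0,0.001,0,0,0,0.01],[0,0,0.001,0,0,0,0.01]]'
python3 -m crank '[[0,0,0.0005,0,0,0,0.01],[0,0,0,0,0,0,0.01]]'
python3 -m crank '[[0,0,0,0,0,0,0.04],[0,0,0,0,0,0,0.06],[0,0,0,0,0,0,0.0854],[0,0,0,0,0,0,0.0854],[0,0,0,0,0,0,0.0854]]'
python3 -m crank '[[0,0,-0.02,0,0,0,0.0854],[0,0,-0.03,0,0,0,0.0854],[0,0,-0.03,0,0,0,0.0854],[0,0,-0.03,0,0,0,0.0854],[0,0,-0.03,0,0,0,0.0854]]'
python3 -m crank '[[0,0,-0.02,0,0,0,0.0854],[0,0,-0.02,0,0,0,0.0854],[0,0,0,0,0,0,0.0854]]'>/dev/null
python3 - <<'E'
from h import *; go(.463,.406,.2,-2.9)
s=state(); f=grab_frame('wrist'); T=wristT(s,f); cv2.imwrite('pics/w4.png',f['img'])
E
```

```text
time: 9.33
eef_pos: [0.4874, -0.3896, 0.0496]
orientation: [[0.996, -0.084, 0.001], [-0.084, -0.996, -0.001], [0.001, 0.001, -1.0]]
contact_force: [-0.6, -1.0, -2.0]
gripper_width: 0.0232
gripper_force: 61.9
time: 9.5
eef_pos: [0.4871, -0.3892, 0.0484]
orientation: [[0.996, -0.084, 0.0], [-0.084, -0.996, -0.0], [0.0, 0.0, -1.0]]
contact_force: [-0.4, -0.7, -0.8]
gripper_width: 0.0233
gripper_force: 62.1
time: 9.92
eef_pos: [0.4872, -0.3893, 0.0485]
orientation: [[0.996, -0.084, 0.0], [-0.084, -0.996, -0.0], [0.0, 0.0, -1.0]]
contact_force: [-0.6, -0.6, -0.1]
gripper_width: 0.0817
gripper_force: 0.0
time: 10.33
eef_pos: [0.487, -0.389, 0.1897]
orientation: [[0.996, -0.084, -0.0], [-0.084, -0.996, 0.0], [-0.0, -0.0, -1.0]]
contact_force: [-0.5, -0.4, 0.0]
gripper_width: 0.0855
gripper_force: 0.0
t 10.58 pos [ 0.4888 -0.3911  0.2339] yaw -4.80 | turn z -1.90 then tool x -66.1 y -794.8 z 33.9 mm tilt [ 0.32 -0.37] w 0.0855 F [ 0.3 -0.4  0.7] 0.0
```

View pics/w4.png

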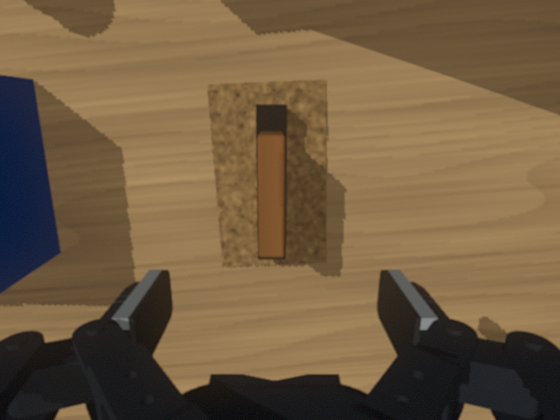

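The scraper stands upright at the mat's middle, grip near (271,195). Next, a close look at the bin.

```bash
python3 -m crank '[[0,-0.03,-0.02,0,0,0.9,0.0854],[0,-0.035,-0.02,0,0,0,0.0854],[0,-0.035,-0.02,0,0,0,0.0854],[-0.01,-0.035,0,0,0,0,0.0854],[-0.01,-0.035,0,0,0,0,0.0854]]'>/dev/null
python3 -m crank '[[-0.005,-0.035,0,0,0,0,0.0854],[0,-0.035,0,0,0,0,0.0854],[0,-0.035,0,0,0,0,0.0854],[0,-0.035,0,0,0,0,0.0854],[0,0,0,0,0,0,0.0854]]'>/dev/null
python3 -m crank '[[0,0,0,0,0,0,0.0854],[0,0,0,0,0,0,0.0854],[0,0,0,0,0,0,0.0854]]'>/dev/null
python3 - <<'E'
from h import *; import pickle
s=state(); f=grab_frame('wrist'); T=wristT(s,f); cv2.imwrite('pics/w5.png',f['img']); pickle.dump((s,f,T),open('w5.pkl','wb'))
H=cv2.cvtColor(f['img'],cv2.COLOR_BGR2HSV); h,S,V=[H[...,i].astype(int) for i in range(3)]
print(blob(f,(h>100)&(h<130)&(S>150),.096,None,T))
go(.463,.406,.2,-2.9)
E
```

```text
{'c': array([525.2, -78. ]), 'size': array([138.5, 188.1]), 'ang': np.float32(174.2), 'px': array([269., 141.]), 'area': 29021.0}
t 11.77 pos [ 0.4924 -0.0793  0.2877] yaw -5.80 | turn z -2.90 then tool x -53.9 y -483.2 z 87.7 mm tilt [-0.06  0.01] w 0.0853 F [ 0.4  0.5 -0.3] 0.0
```

View pics/w5.png

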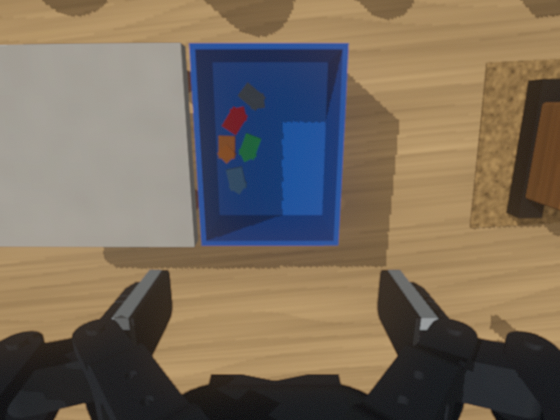

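The bin shows cleanly with rim corners (192,44), (348,44), (338,244) and (203,244), and all five chips inside. The pose from this view agrees with the top view. Next, the lid.

```bash
python3 -m crank '[[-0.01,-0.035,0,0,0,-2.9,0.0854],[-0.01,-0.035,0,0,0,0,0.0854],[-0.01,-0.035,0,0,0,0,0.0854],[-0.01,-0.035,0,0,0,0,0.0854],[-0.01,-0.035,0,0,0,0,0.0854]]'>/dev/null
python3 -m crank '[[-0.01,-0.035,0,0,0,0,0.0854],[-0.01,-0.035,0,0,0,0,0.0854],[-0.01,-0.035,0,0,0,0,0.0854],[0,-0.035,0,0,0,0,0.0854],[0,-0.035,0.02,0,0,0,0.0854]]'>/dev/null
python3 -m crank '[[0,-0.035,0.03,0,0,0,0.0854],[0,-0.035,0.01,0,0,0,0.0854],[0,-0.035,0,0,0,0,0.0854],[0,-0.028,0,0,0,0,0.0854],[0,0,0,0,0,0,0.0854]]'>/dev/null
python3 -m crank '[[0,0,0,0,0,0,0.0854],[0,0,0,0,0,0,0.0854],[0,0,0,0,0,0,0.0854]]'>/dev/null
python3 - <<'E'
from h import *; import pickle
s=state(); f=grab_frame('wrist'); T=wristT(s,f); cv2.imwrite('pics/w6.png',f['img']); pickle.dump((s,f,T),open('w6.pkl','wb'))
H=cv2.cvtColor(f['img'],cv2.COLOR_BGR2HSV); h,S,V=[H[...,i].astype(int) for i in range(3)]
y=(h>18)&(h<35)&(S>180)&(V>100)
print(blob(f,((h>100)&(h<130)&(S>150))|y,.016,None,T)); print(blob(f,y&(V>180),.056,None,T),H[180,200:360:10].tolist())
go(.463,.406,.04,-2.9)
E
```

```text
{'c': array([464.8, 406.1]), 'size': array([137.2, 186.2]), 'ang': np.float32(176.9), 'px': array([270., 146.]), 'area': 24645.5}
None [[17, 109, 152], [111, 166, 137], [110, 176, 136], [110, 176, 138], [110, 179, 138], [110, 179, 137], [26, 213, 175], [26, 203, 176], [24, 163, 127], [111, 156, 98], [110, 164, 98], [111, 167, 110], [110, 178, 139], [110, 174, 139], [14, 101, 104], [16, 109, 150]]
t 13.32 pos [0.4386 0.4037 0.2313] yaw -2.93 | turn z -0.03 then tool x 24.3 y -3.5 z 191.3 mm tilt [-0.   -0.02] w 0.0855 F [-0.2 -0.   0.9] 0.0
```

View pics/w6.png

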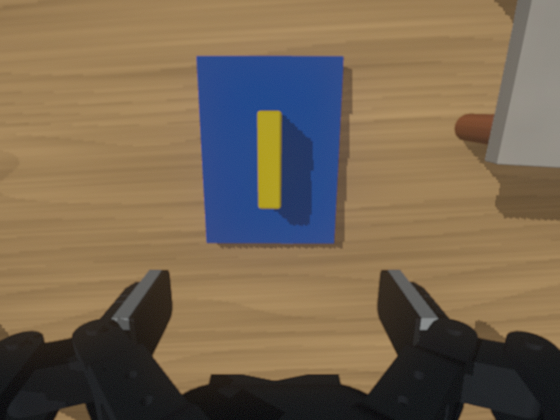

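The lid's plate corners are at (198,57), (342,57), (334,243) and (207,243), with the handle at (269,159). The measured centre is (464,406) mm, agreeing with the top view.

```bash
python3 -m crank '[[0.0255,-0.004,0.02,0,0,0,0.0854],[0,0,0.035,0,0,0,0.0854],[0,0,0.035,0,0,0,0.0854],[0,0,0.035,0,0,0,0.0854],[0,0,0.035,0,0,0,0.0854]]'>/dev/null
python3 -m crank '[[0,0,0.03,0,0,0,0.0854],[0,0,0.012,0,0,0,0.0854],[0,0,0.003,0,0,0,0.0854],[0,0,0,0,0,0,0.05],[0,0,0,0,0,0,0.03]]'
python3 -m crank '[[0,0,0,0,0,0,0.01],[0,0,0,0,0,0,0.01],[0,0,0,0,0,0,0.01],[0,0,0,0,0,0,0.01],[0,0,0,0,0,0,0.01]]'
python3 - <<'E'
from h import *; go(.4643,.4062,.026,-3)
E
```

```text
time: 14.15
eef_pos: [0.4653, 0.4084, 0.0284]
orientation: [[0.999, -0.05, 0.003], [-0.05, -0.999, 0.002], [0.003, -0.002, -1.0]]
contact_force: [0.6, 0.1, 0.8]
gripper_width: 0.064
gripper_force: 0.0
time: 14.57
eef_pos: [0.4647, 0.4085, 0.0279]
orientation: [[0.999, -0.049, 0.002], [-0.049, -0.999, 0.001], [0.002, -0.001, -1.0]]
contact_force: [-0.4, -1.1, 6.6]
gripper_width: 0.021
gripper_force: 61.6
t 14.57 pos [0.4647 0.4085 0.0279] yaw -2.80 | turn z 0.20 then tool x -0.3 y 2.3 z 1.9 mm tilt [0.13 0.07] w 0.0210 F [-0.4 -1.1  6.6] 61.631444692611694
```

```bash
python3 -m crank '[[0,0,-0.01,0,0,0,0.01],[0,0,-0.03,0,0,0,0.01],[0,0,-0.035,0,0,0,0.01],[0,0,-0.035,0,0,0,0.01],[0,0,-0.035,0,0,0,0.01]]'
python3 -m crank '[[0,0,-0.025,0,0,2.8,0.01],[0.007,0.034,0,0,0,0,0.01],[0.007,0.034,0,0,0,0,0.01],[0.007,0.034,0,0,0,0,0.01],[0.007,0.034,0,0,0,0,0.01]]'
python3 -m crank '[[0.007,0.034,0,0,0,0,0.01],[0.008,0.034,0,0,0,0,0.01],[0.008,0.034,0,0,0,0,0.01],[0.008,0.034,0,0,0,0,0.01],[0.008,0.034,0,0,0,0,0.01]]'>/dev/null
python3 -m crank '[[0.008,0.034,0,0,0,0,0.01],[0.008,0.034,0,0,0,0,0.01],[0.008,0.034,0,0,0,0,0.01],[0.008,0.034,0,0,0,0,0.01],[0.007,0.03,0,0,0,0,0.01]]'>/dev/null
python3 -m crank '[[0,0,0,0,0,0,0.01],[0,0,0,0,0,0,0.01],[0,0,0,0,0,0,0.01]]'>/dev/null
python3 - <<'E'
from h import *; import pickle
go(.5248,-.0777,.145,-5.6)
s=state(); f=grab_frame('wrist'); T=wristT(s,f); cv2.imwrite('pics/w7.png',f['img'])
H=cv2.cvtColor(f['img'],cv2.COLOR_BGR2HSV); h,S,V=[H[...,i].astype(int) for i in range(3)]
pickle.dump((s,f,T),open('w7.pkl','wb'))
E
```

```text
time: 14.98
eef_pos: [0.4627, 0.4075, 0.1724]
orientation: [[0.999, -0.049, -0.002], [-0.049, -0.999, -0.001], [-0.002, 0.001, -1.0]]
contact_force: [0.7, 0.9, -3.2]
gripper_width: 0.0212
gripper_force: 60.1
time: 15.4
eef_pos: [0.4773, 0.2685, 0.1963]
orientation: [[0.995, -0.097, -0.001], [-0.097, -0.995, -0.0], [-0.001, 0.0, -1.0]]
contact_force: [0.9, -0.5, -3.2]
gripper_width: 0.0214
gripper_force: 60.4
t 16.48 pos [ 0.5224 -0.0717  0.196 ] yaw -5.65 | turn z -0.05 then tool x 3.0 y 5.7 z 51.0 mm tilt [-0.06  0.06] w 0.0213 F [ 0.4 -0.  -3.4] 60.68978548049927
```

View pics/w7.png

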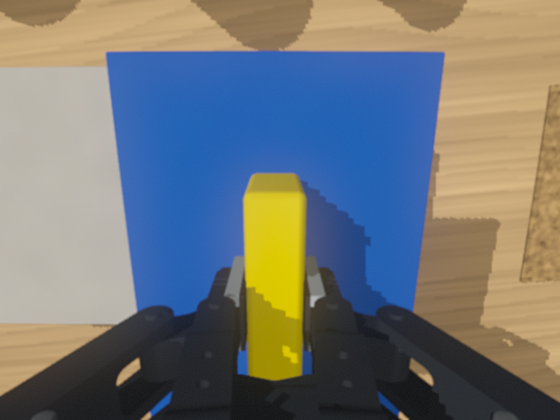

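The lid is held level, with its far plate corners at (108,52) and (443,52). I will check its offset in the grip.

```bash
python3 - <<'E'
from h import *; import pickle
s,f,T=pickle.load(open('w7.pkl','rb'))
c=onz(f,[(108,52),(443,52)],.196-.0277+.016,T); R=np.array(s['orientation'])[:2,:2]
print(((c-np.array(s['eef_pos'])[:2])@R*1000).round(1))
E
python3 -m crank '[[0.003,0.0055,0.02,0,0,0,0.01],[0,0,0.02,0,0,0,0.01],[0,0,0.01,0,0,0,0.01],[0,0,0,0,0,0,0.01],[0,0,0,0,0,0,0.01]]'
python3 -c "
from h import *; go(.5248,-.0777,.114,-5.6)"
```

```text
[[ 94.4 -67.3]
 [ 94.2  69.8]]
time: 16.95
eef_pos: [0.525, -0.0769, 0.146]
orientation: [[0.995, -0.096, -0.001], [-0.096, -0.995, 0.001], [-0.002, -0.001, -1.0]]
contact_force: [0.7, 0.6, -2.9]
gripper_width: 0.0212
gripper_force: 60.6
t 16.95 pos [ 0.525  -0.0769  0.146 ] yaw -5.53 | turn z 0.07 then tool x -0.1 y 0.8 z 32.0 mm tilt [-0.08  0.04] w 0.0212 F [ 0.7  0.6 -2.9] 60.56690812110901
```

```bash
python3 -m crank '[[0.0005,0,0.008,0,0,0,0.01],[0,0,0.008,0,0,0,0.01],[0,0,0.004,0,0,0,0.01],[0,0,0.002,0,0,0,0.01],[0,0,0,0,0,0,0.01]]'
python3 -m crank '[[0,0,0.002,0,0,0,0.01],[0,0,0.002,0,0,0,0.01],[0,0,0,0,0,0,0.01]]'
python3 -c "
from h import *; go(.5248,-.0777,.114,-5.6)"
```

```text
time: 17.37
eef_pos: [0.5255, -0.0779, 0.1236]
orientation: [[0.995, -0.098, -0.001], [-0.098, -0.995, 0.0], [-0.001, -0.0, -1.0]]
contact_force: [0.4, -0.7, -3.1]
gripper_width: 0.0209
gripper_force: 60.7
time: 17.62
eef_pos: [0.5259, -0.0781, 0.12]
orientation: [[0.995, -0.098, -0.0], [-0.098, -0.995, 0.0], [-0.0, -0.0, -1.0]]
contact_force: [-0.1, -0.2, -3.0]
gripper_width: 0.0213
gripper_force: 60.7
t 17.62 pos [ 0.5259 -0.0781  0.12  ] yaw -5.62 | turn z -0.02 then tool x -1.1 y -0.3 z 6.0 mm tilt [-0.01  0.  ] w 0.0213 F [-0.1 -0.2 -3. ] 60.67879915237427
```

```bash
python3 -m crank '[[0,0,0.001,0,0,0,0.01],[0,0,0.001,0,0,0,0.01],[0,0,0.001,0,0,0,0.01],[0,0,0,0,0,0,0.01]]'
python3 -m crank '[[0,0,0.001,0,0,0,0.01],[0,0,0.001,0,0,0,0.01],[0,0,0,0,0,0,0.01]]'
python3 -m crank '[[0,0,0.0005,0,0,0,0.01],[0,0,0,0,0,0,0.01]]'
```

```text
time: 17.95
eef_pos: [0.5259, -0.078, 0.117]
orientation: [[0.995, -0.098, -0.0], [-0.098, -0.995, 0.0], [-0.0, -0.0, -1.0]]
contact_force: [0.1, -0.9, -3.0]
gripper_width: 0.0212
gripper_force: 60.7
time: 18.2
eef_pos: [0.5258, -0.078, 0.115]
orientation: [[0.995, -0.098, -0.0], [-0.098, -0.995, 0.0], [-0.0, -0.0, -1.0]]
contact_force: [-0.3, 0.4, -2.6]
gripper_width: 0.0214
gripper_force: 60.7
time: 18.37
eef_pos: [0.526, -0.0781, 0.1147]
orientation: [[0.995, -0.098, -0.0], [-0.098, -0.995, 0.0], [-0.0, -0.0, -1.0]]
contact_force: [-0.5, 0.6, -3.0]
gripper_width: 0.0207
gripper_force: 60.7
```

```bash
python3 -m crank '[[0,0,0.0005,0,0,0,0.01],[0,0,0.0005,0,0,0,0.01],[0,0,0,0,0,0,0.01]]'
python3 -m crank '[[0,0,0.0005,0,0,0,0.01],[0,0,0,0,0,0,0.01]]'
```

```text
time: 18.62
eef_pos: [0.5261, -0.0781, 0.1139]
orientation: [[0.995, -0.098, 0.0], [-0.098, -0.995, -0.0], [0.0, 0.0, -1.0]]
contact_force: [-0.6, 0.5, -2.6]
gripper_width: 0.0209
gripper_force: 60.9
time: 18.78
eef_pos: [0.5261, -0.0781, 0.1139]
orientation: [[0.995, -0.098, 0.0], [-0.098, -0.995, -0.0], [0.0, 0.0, -1.0]]
contact_force: [-3.3, 0.2, 4.5]
gripper_width: 0.0209
gripper_force: 61.7
```

Contact comes at the expected seated height, so I release, rise and check.

```bash
python3 -m crank '[[0,0,0,0,0,0,0.04],[0,0,0,0,0,0,0.06],[0,0,0,0,0,0,0.0854],[0,0,0,0,0,0,0.0854],[0,0,0,0,0,0,0.0854]]'
python3 -m crank '[[0,0,-0.02,0,0,0,0.0854],[0,0,-0.03,0,0,0,0.0854],[0,0,-0.035,0,0,0,0.0854],[0,0,-0.035,0,0,0,0.0854],[0,0,-0.035,0,0,0,0.0854]]'>/dev/null
python3 -m crank '[[-0.03,0,-0.03,0,0,0,0.0854],[-0.02,0,0,0,0,0,0.0854],[0,0,0,0,0,0,0.0854],[0,0,0,0,0,0,0.0854],[0,0,0,0,0,0,0.0854]]'>/dev/null
python3 - <<'E'
from h import *
s=state(); f=grab_frame('wrist'); T=wristT(s,f); cv2.imwrite('pics/w8.png',f['img'])
H=cv2.cvtColor(f['img'],cv2.COLOR_BGR2HSV); h,S,V=[H[...,i].astype(int) for i in range(3)]
print(blob(f,((h>100)&(h<130)&(S>140))|((h>18)&(h<35)&(S>150)),.102,None,T)); go(.5,0,.3,-5)
E
```

```text
time: 19.2
eef_pos: [0.526, -0.0781, 0.1131]
orientation: [[0.995, -0.098, 0.0], [-0.098, -0.995, -0.0], [0.0, 0.0, -1.0]]
contact_force: [-1.3, 0.6, -0.6]
gripper_width: 0.0802
gripper_force: 0.0
{'c': array([526.3, -78.7]), 'size': array([138.9, 187.4]), 'ang': np.float32(174.3), 'px': array([275., 122.]), 'area': 29578.5}
t 20.08 pos [ 0.4769 -0.0732  0.2969] yaw -5.62 | turn z -0.62 then tool x 16.6 y -75.0 z -3.1 mm tilt [-0.06  0.03] w 0.0854 F [ 0.6 -0.4  1. ] 0.0
```

View pics/w8.png

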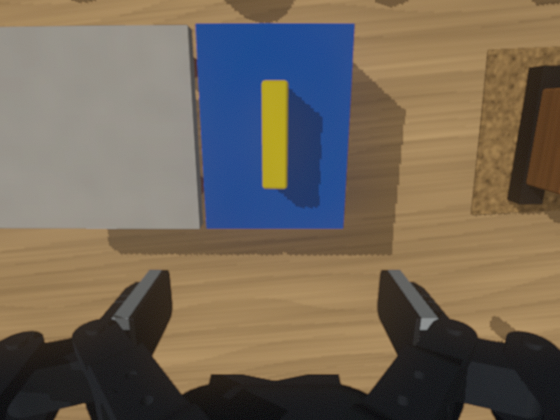

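The lid sits square on the bin, with corners (197,25), (354,25), (344,228) and (207,228). Its centre is within about 2 mm of the bin's, the scraper is on the mat at the right, and the gripper is clear.

```bash
python3 -c "
from rig import *; print(hand_in())"
```

```text
the job is handed in; nothing more can be done
None
```

I handed the job in at about 20 s with all five chips pushed into the bin by the scraper, the scraper upright on its cork mat and the lid seated level; the hand-in call returned no verdict.

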